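Set a ceramic blank against the printing pad

TASK

Slide the wooden box's lid open past its little ridge, take out the round ceramic blank and lay it flat in the middle of the jack's platform. Then swing the pad arm fully round to its stop so that the pad is over the blank, and turn the black knob clockwise to raise the platform until the blank just touches the pad and starts to lift it, by a millimetre or so and never more than a few. Leave the jars and other things where they stand.

Things in the scene. Friction and masses are not known exactly. Their poses are not given: they have to be found in the camera images.
- stand: printing stand, fixed to the table: grey base plate 220 x 110 x 10 mm carrying a scissor screw jack in the middle, a knob on a grey square drive column at the robot's end (-x) and a steel column with a swing arm at the far end (+x). Origin: on the table under the centre of the jack's platform; x runs from the knob (at x = -105 mm) to the arm's column (at x = +80 mm), z up. The drive column is 26 x 30 mm and 125 mm tall, with a 12 mm shaft from there up to the knob.
- platform_top (a point): centre of the jack platform's top face (aluminium plate, 100 x 100 x 8 mm, level); 70 mm above the table plus the platform joint value
- platform (a joint): height of the jack platform above its lowest position, m, 0 to 0.040; 0.011 to 0.019 at the start. Driven only by the knob; it holds its height by itself
- knob (a joint): angle of the jack knob, rad, 0 to 8, growing clockwise seen from above; each rad clockwise raises the platform 5 mm. It needs about 0.1 N m and stays where it is left
- knob_grip (a point): centre of the knob: black ribbed cylinder, upright axis, 40 mm in diameter, 26 mm tall, centre 160 mm above the table; grip it from above, turn, let go and grip again. All other parts of the stand stay below 182 mm
- swing_arm (a joint): angle of the swing arm about its upright axis, rad, 0 to 1.9: 0 = at its stop with the pad over the platform centre; 1.3 to 1.8 at the start (parked out over the stand's -y side). It moves with light friction (about 0.06 N m) and stays where it is left; growing angle is counter-clockwise from above
- swing_pivot (a point): point on the swing arm's upright axis, 140 mm above the table; the arm is an aluminium bar 18 mm wide and 16 mm high (132 to 148 mm above the table), reaching 92 mm out
- swing_post (a point): middle of the arm's handle: upright steel pin, 14 mm in diameter, 30 mm tall (148 to 178 mm above the table), 50 mm from the pivot axis; this point is 163 mm above the table
- pad_face (a point): centre of the underside of the black rubber printing pad, 24 mm in diameter, hanging under the arm 80 mm from the pivot axis; 110 mm above the table when at rest. Its stem (8 mm thick) shows through the arm, its top 156 mm above the table at rest
- pad (a joint): how far the sprung pad is pushed up from rest, m, 0 to 0.010; 0 = nothing touches it. Resists with 0.6 N plus 0.1 N per mm
- box: wooden slide-top box, fixed to the table, 160 x 84 x 45 mm. Origin: centre of its underside; the lid slides out towards -x; z up. Walls 8 mm; inner floor 14 mm above the table, the inside is 144 mm (x) by 68 mm (y), the opening between the lid's side rails 64 mm
- lid (a joint): how far the grooved lid has been slid out along the box's -x, m, 0 (shut) to 0.112 (stop). 1 to 2 N of friction; within the first 15 mm it must be forced over a small sprung ridge, about 4 N. Fully out it bares the box from 40 mm on the -x side of the centre to the far wall
- lid_grip (a point): centre of the wooden cross bar on top of the lid: 12 mm thick (along the box's x), 46 mm wide, 16 mm tall, standing on the lid from 39 to 55 mm above the table; this point is 47 mm above the table and 45 mm to +x of the box's centre when shut
- blank: round, flat unglazed ceramic disc, 44 mm in diameter, 14 mm thick, about 45 g; lying loose on the box's inner floor. Origin: centre of its underside, z up
- jar_ochre: glaze jar beside the box, 50 mm in diameter, 62 mm tall; leave alone
- jar_blue: glaze jar beyond the work, 60 mm in diameter, 75 mm tall; leave alone
- jar_olive: glaze jar beyond the work, 54 mm in diameter, 70 mm tall; leave alone
- jar_slate: glaze jar at the left, 56 mm in diameter, 72 mm tall; leave alone
- spoon_blank: flat spoon-shaped ceramic piece beside the stand, about 70 x 34 x 10 mm; leave alone
- ring_blank: flat ceramic ring beyond the work, 48 mm in diameter, 8 mm thick; leave alone
- brush_cup: white cup of brushes at the right, 72 mm in diameter, cup 85 mm tall, brushes to 215 mm; leave alone
Mind the look-alikes: they are no part of the job. What is shaped like the box but green or purple is not meant.

How it is judged:
On the way, in this order (a step that is already met when the one before it is completed fails the run):
1. the lid is slid open (at least 70 mm) (value of joint lid above 0.07 m), for 0.1 s.
2. the blank lies flat on the platform, within 10 mm of its centre, and is let go (distance between blank and platform_top below 0.01 m and angle between blank's own z axis and vertical below 0.08 rad and contact force between the fingers and blank below 0.05 N), for 0.2 s.
3. the arm is swung to its stop, the blank still on the platform (value of joint swing_arm below 0.06 rad and distance between blank and platform_top below 0.01 m), for 0.1 s.
4. the platform is raised until the blank touches the pad and lifts it 0.2 to 3 mm (value of joint pad between 0.0002 and 0.003 m), for 0.2 s.
At the end, for the whole second after the job is handed in: The lid is open (out by more than 60 mm); the blank lies flat and at rest on the jack's platform within 10 mm of its centre; the swing arm is at its stop (within 0.06 rad); the blank touches the pad and lifts it by 0.2 to 3 mm (all of step 3 and all of step 4 and value of joint lid above 0.06 m and angle between blank's own z axis and vertical below 0.08 rad and linear speed of blank below 0.01 m/s).
It fails at once if the pad is pushed up more than 5 mm (value of joint pad above 0.005 m).
It fails at once if a jar, cup or other ceramic piece is moved by more than 40 mm (distance of any of jar_ochre, jar_blue, jar_olive, jar_slate, spoon_blank, ring_blank, brush_cup from where it was at the start of the episode above 0.04 m).
It also fails if it takes over 72 s, if anything falls off the work surface, if the arm or the gripper's body presses on something with over 40 N, if the wrist force passes 120 N, or if a joint passes its speed limit or range.

ROBOT

A 7-joint arm with a two-finger parallel gripper is mounted at the origin on the work surface. World frame = base frame: x ahead of the robot, y to its left, z up, the work surface at z = 0. Lengths are in m, angles in rad, forces in N, time in s.
With the tool pointing down it reaches from about 0.35 to 0.9 m from the base axis. Payload 8.1 kg.
Tool frame: the origin (TCP) lies on the centre line of the jaws, within the pads' length; the fingertips stand 19 mm ahead of it and the grasp point (between the pads) is the TCP (arm.tip_reach is the distance from the TCP to the fingertips, in m); z points along the fingers, y is the line along which they close (so a half turn about z gives the same grasp; the last joint's range is limited). The gripper opens to 92 mm and grips with 3 to 60 N. Pads are 19 mm wide; open, the fingers measure 130 mm over their backs; the gripper's body (75 mm by 190 mm) begins 47 mm behind the grasp point.
Start: joints at [1.108, 0.434, 0.025, 1.573, -0.012, 1.134, -0.075], TCP at [0.22, -0.585, 0.246] pointing down, gripper open.
Joint ranges: [-2.62, 2.62], [-0.44, 2.09], [-1.27, 1.32], [0.08, 2.57], [-1.32, 4.46], [0.12, 2], [-2.74, 2.74]. Speed limits (rad/s): [2.22, 2.22, 3.01, 3.01, 3.14, 3.14, 3.14].

INTERFACE

Orientations are given as a rotation vector (axis times angle).
In Python, from cell import arm gives the robot as it stands.
- The arm moves only by the tool arm_command, never from a script. Its argument "targets" is a list that holds one entry, the list of rows, each a list of 6 numbers: the shift along the tool's x, y, z in m, then the turn, a rotation vector about the tool's x, y, z in rad. A call has 1 to 10 rows; each row shifts and turns the commanded pose from where the row before left it, along the tool's axes as they then stand; what a row does not reach is not made up. A row lasts 1/8 s, in which the tool goes at most 62.5 mm and 10.7 degrees, less where a joint would pass 70% of its speed; a pose out of reach is approached as far as the arm can. A call with a gripper value outside its range is refused whole. "jaw" is the finger opening in m, from 0 to 0.0918, set as the call begins (left out, the last holds). The fingers move at their own pace and stop on an object; "newtons" is the grip in N (left out, the last holds). Time passes only in rows, so rows that do not move let the fingers close. It gives the time, the measured TCP pose, the force, the opening and the grip force at its end, in the units of the state.
- arm.observe(): the state, without advancing time (a new reading comes with each control period).
- arm.get_image(name): name is "scene" or "top" or "wrist"; returns a dict with "pixels" (420x560x3 uint8, red, green, blue), "z_map" (420x560 float32, m along the optical axis (not along the pixel's ray), 0 where there is no reading), "fx", "fy", "cx", "cy" (pixels), "xyz" and "rotation" of the camera in the world; the wrist camera has in their place "T_tool_cam" (4x4, takes a point from camera to tool coordinates, whose origin is the TCP and whose axes are the flange's). Camera axes: x right, y down, z forward; pixel columns grow to the right and rows downward; lengths in m; the calibration is good to about 2 mm. A picture is of the moment at which its call begins: read the wrist's pose just before it.
- arm.sign_off(): hands the job in; it is judged then, once.
The state is a dict: "clock": time; "joints": joint angles; "dq": joint speeds; "joint_efforts": joint torques, N m; "position": TCP position; "ee_rot": TCP orientation; "force": force on the tool from outside, world axes, zero at the start; "ft_torque": the same for the moment, N m; "width": opening from 0.0 (shut) to 1.0 (fully open); "gripper_force": force on a finger pad.
Only numpy, scipy, OpenCV 4.12 (cv2) and the standard library are available. Lean on these libraries where they do the work, as an engineer would, in place of code of your own. Each camera call takes 0.05 s, during which the arm holds its last target. There are 200 camera calls.

## Working session

There is one attempt and no reset: what is moved stays moved. The work goes in short steps, Python scripts to look and compute and a tool call to move; the robot and the scene stay as the last step left them, time stands still between calls to the robot, and variables do not carry over. Pictures are saved under pics/ and viewed, at most 10 in all, crops included, and the job is handed in when it is done.

Besides the shell and the picture viewer there is one more tool, called after "Request:" by a JSON object that holds its "op" and its "data". arm_command: Moves the arm, as the interface text tells. Its arguments: {"type":"object","properties":{"targets":{"type":"array","items":{"type":"array","items":{"type":"array","items":{"type":"number"}}}},"jaw":{"type":"number"},"newtons":{"type":"number"}},"required":["targets"]}

```bash
mkdir -p pics; ls
cat > h.py <<'E'
import numpy as np,cv2
from scipy.spatial.transform import Rotation as R
from cell import arm
def cam(n):
    s=arm.observe(); im=arm.get_image(n)
    if 'T_tool_cam' in im:
        T=np.eye(4);T[:3,:3]=R.from_rotvec(s['ee_rot']).as_matrix();T[:3,3]=s['position'];T=T@np.array(im['T_tool_cam'])
    else:
        T=np.eye(4);r=np.array(im['rotation']);T[:3,:3]=r if r.shape==(3,3) else R.from_rotvec(r).as_matrix();T[:3,3]=im['xyz']
    im['T']=T; return im
def cloud(im):
    z=im['z_map'];v,u=np.mgrid[:z.shape[0],:z.shape[1]]
    p=np.stack([(u-im['cx'])/im['fx']*z,(v-im['cy'])/im['fy']*z,z],-1)
    w=p@im['T'][:3,:3].T+im['T'][:3,3]; w[z==0]=np.nan; return w
def ray(im,u,v,h):
    d=im['T'][:3,:3]@np.array([(u-im['cx'])/im['fx'],(v-im['cy'])/im['fy'],1.]);o=im['T'][:3,3]
    return o+d*(h-o[2])/d[2]
def save(im,f): cv2.imwrite(f,cv2.cvtColor(im['pixels'],cv2.COLOR_RGB2BGR))
E
python3 - <<'E'
from h import *
s=arm.observe();print({k:np.round(v,3) for k,v in s.items()})
for n in('top','scene'):
    im=cam(n);save(im,f'pics/{n}0.png');np.save(n+'0.npy',im,allow_pickle=True);print(n,im['T'].round(3).tolist(),im['fx'],im['cx'],im['cy'])
E
```

```text
pics
{'clock': np.float64(0.0), 'joints': array([ 1.108,  0.435,  0.025,  1.574, -0.012,  1.134, -0.075]), 'dq': array([ 0.001,  0.001,  0.001, -0.   , -0.001, -0.001,  0.001]), 'joint_efforts': array([ 2.0000e-03, -6.6786e+01,  9.8600e-01, -3.1447e+01, -6.0000e-02,
        4.3000e-02,  0.0000e+00]), 'position': array([ 0.22 , -0.585,  0.245]), 'ee_rot': array([-3.089e+00, -5.620e-01,  1.000e-03]), 'force': array([-0.293, -0.23 ,  0.427]), 'ft_torque': array([ 0.006, -0.048, -0.021]), 'gripper_force': np.float64(0.0), 'width': np.float64(1.0)}
top [[-0.017, -0.989, 0.146, 0.402], [-1.0, 0.018, 0.007, -0.016], [-0.01, -0.146, -0.989, 1.139], [0.0, 0.0, 0.0, 1.0]] 429.3760944602465 274.5736768806515 206.87989609197922
scene [[-0.883, 0.398, -0.249, 0.799], [0.469, 0.756, -0.456, 0.483], [0.007, -0.52, -0.854, 1.044], [0.0, 0.0, 0.0, 1.0]] 412.91046940737806 285.3635598369238 216.72832893158323
```

View pics/top0.png

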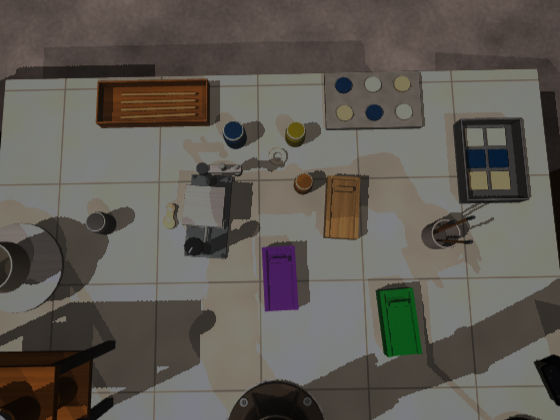

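View pics/scene0.png

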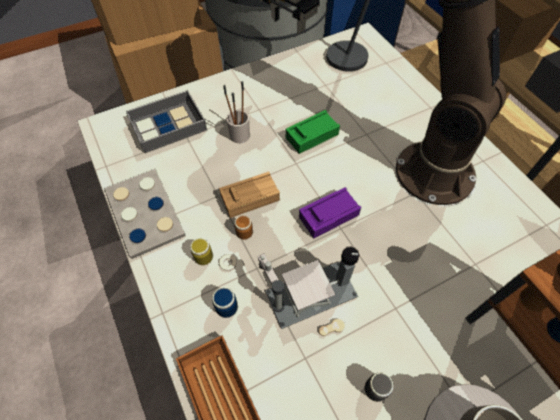

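The top view shows the wooden box at (343,207) with its bar at (344,185). The purple box (281,278) and the green box (400,322) are look-alikes. The stand is at (208,215), with its knob at (195,245), its column at (203,170) and the swing arm towards (240,168). The tan-wood box is the one with the right colour. I'll measure now.

Run:
```python
from h import *
im=np.load('top0.npy',allow_pickle=True).item()
w=cloud(im);hsv=cv2.cvtColor(im['pixels'],cv2.COLOR_RGB2HSV)
def region(u0,u1,v0,v1,z0,z1):
    m=np.zeros(w.shape[:2],bool);m[v0:v1,u0:u1]=1
    with np.errstate(all='ignore'): return m&(w[...,2]>z0)&(w[...,2]<z1)
def rect(m,name):
    p=w[m];r=cv2.minAreaRect(p[:,:2].astype(np.float32));print(name,len(p),np.round(np.median(p,0),4),'rect',np.round(r[0],4),np.round(r[1],4),round(r[2],2),'z',np.round(np.percentile(p[:,2],[5,50,95]),4))
rect(region(315,370,165,250,.03,.06),'box');rect(region(315,370,165,250,.0485,.07),'bar')
rect(region(180,235,165,255,.07,.1),'platform')
rect(region(180,215,230,262,.16,.185),'knob')
rect(region(180,260,150,190,.125,.15),'arm');rect(region(190,260,150,190,.15,.2),'post')
rect(region(180,240,165,262,.005,.016),'base')
for n,c in (('top',(150,290,150,410)),('scene',(130,330,200,380))):
    i=np.load(n+'0.npy',allow_pickle=True).item();
    a=i['pixels'][c[0]:c[1],c[2]:c[3]]
    if n=='top': a=im['pixels'][150:265,165:375]
    f=min(800/a.shape[1],600/a.shape[0]);cv2.imwrite(f'pics/{n}1.png',cv2.cvtColor(cv2.resize(a,None,fx=f*.99,fy=f*.99,interpolation=2),4))
```

```text
box 2053 [ 0.5618 -0.1823  0.0397] rect [ 0.5627 -0.1824] [0.0845 0.1603] 85.38 z [0.0353 0.0397 0.0484]
bar 101 [ 0.6069 -0.1868  0.0538] rect [ 0.5711 -0.1856] [0.0821 0.1351] 83.07 z [0.0486 0.0538 0.0576]
platform 1663 [0.5644 0.1667 0.0875] rect [0.5477 0.1701] [0.101 0.201] 85.11 z [0.0837 0.0875 0.0909]
knob 270 [0.4594 0.1765 0.1719] rect [0.4603 0.1771] [0.04   0.0397] 44.92 z [0.1667 0.1719 0.1749]
arm 247 [0.641  0.1077 0.1463] rect [0.6428 0.1197] [0.0204 0.1007] 3.36 z [0.1376 0.1463 0.1493]
post 178 [0.643  0.1558 0.1546] rect [0.6395 0.1273] [0.0963 0.0274] 82.05 z [0.151  0.1546 0.1783]
base 1411 [0.5108 0.1485 0.0096] rect [0.5496 0.1655] [0.1561 0.2431] 89.65 z [0.0061 0.0096 0.0139]
```

View pics/top1.png

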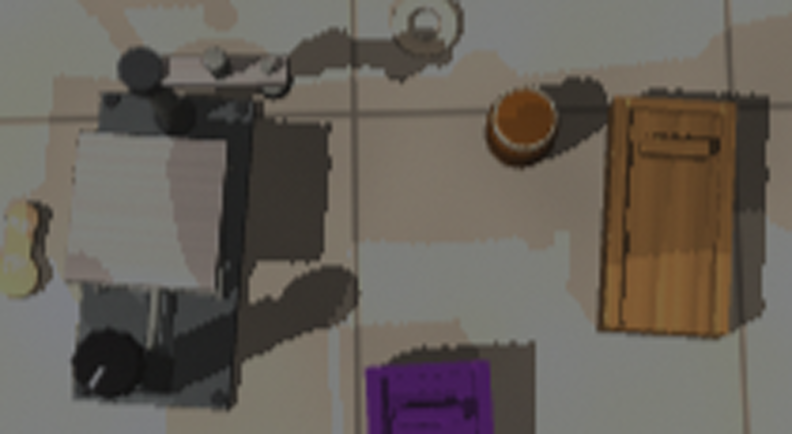

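The crop confirms the tan wooden box with its bar at (680,145). The ceramic ring, ochre jar and spoon sit beside the work. The measured sizes fit: box 160×84, bar 45 mm from the centre, knob 40 mm across and 172 mm to its top. I'm moving to the lid bar.

Request:
{"op": "arm_command", "data": {"targets": [[[0, 0, -0.01, 0, 0, -0.1616], [0, 0, -0.01, 0, 0, -0.1616], [0, 0, -0.01, 0, 0, -0.1616], [0, 0, 0, 0, 0, -0.1616], [0, 0, 0, 0, 0, -0.1616], [0, 0, 0, 0, 0, -0.1616], [0, 0, 0, 0, 0, -0.1616], [0.048, 0.025, 0, 0, 0, 0], [0.048, 0.025, 0, 0, 0, 0], [0.048, 0.025, 0, 0, 0, 0]]], "jaw": 0.05}}

```text
clock: 1.35
position: [0.3068, -0.4458, 0.2754]
ee_rot: [-2.308, -2.13, -0.0]
force: [1.3, 0.1, -0.0]
width: 0.542
gripper_force: 0.0
```

Request:
{"op": "arm_command", "data": {"targets": [[[0.048, 0.025, 0, 0, 0, 0], [0.048, 0.025, 0, 0, 0, 0], [0.048, 0.025, 0, 0, 0, 0], [0.048, 0.025, 0, 0, 0, 0], [0.022, 0.045, 0, 0, 0, 0], [0.022, 0.045, 0, 0, 0, 0], [0.022, 0.045, 0.02, 0, 0, 0], [0.022, 0.045, 0.02, 0, 0, 0], [0, 0, 0, 0, 0, 0]]]}}

```text
clock: 2.48
position: [0.6094, -0.1872, 0.2326]
ee_rot: [-2.3, -2.133, -0.0]
force: [-0.2, 0.5, 0.1]
width: 0.545
gripper_force: 0.0
```

```bash
cat >> h.py <<'E'
def delta(p,yaw=None):
    s=arm.observe();M=R.from_rotvec(s['ee_rot']).as_matrix();ps=np.degrees(np.arctan2(M[1,0],M[0,0]))
    print('pos',np.round(s['position'],4),'yaw',round(ps,2),'tilt',np.round(M[:2,2],4),'delta tool',np.round(M.T@(np.array(p)-s['position']),4),'turn z',None if yaw is None else round(-np.radians(yaw-ps),4),'t',round(float(s['clock']),2),'j',np.round(s['joints'],2),'w',round(float(s['width'])*.0918,4))
E
python3 - <<'E'
from h import *
delta([.607,-.186,.061],85.4)
im=cam('wrist');save(im,'pics/w1.png');np.save('w1.npy',im,allow_pickle=True)
w=cloud(im);m=(w[...,2]>.0495)&(w[...,2]<.06)&(abs(w[...,0]-.607)<.03)&(abs(w[...,1]+.186)<.05)
p=w[m];print(len(p),p.mean(0),cv2.minAreaRect(p[:,:2].astype(np.float32)))
E
```

```text
pos [ 0.6094 -0.1872  0.2326] yaw 85.69 tilt [-0.003   0.0034] delta tool [ 0.0005 -0.0019  0.1717] turn z 0.005 t 2.48 j [ 0.49  0.51 -0.42  1.53  0.21  1.16 -0.04] w 0.0501
656 [ 0.60714692 -0.18351851  0.05436573] ((0.6070346236228943, -0.18433445692062378), (0.04613686725497246, 0.011044753715395927), 85.61881256103516)
```

View pics/w1.png

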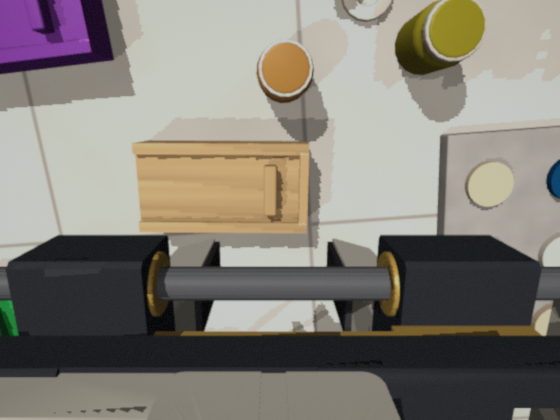

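The wrist view shows the wooden box's bar at (269,190), with its centre at (0.607, −0.184) and its axis at −4.4°, matching the top view. Next I descend, grip and slide.

Request:
{"op": "arm_command", "data": {"targets": [[[0.003, -0.0025, 0.04, 0, 0, 0], [0, 0, 0.05, 0, 0, 0], [0, 0, 0.05, 0, 0, 0], [0, 0, 0.02, 0, 0, 0], [0, 0, 0.011, 0, 0, 0], [0, 0, 0, 0, 0, 0]]]}}

```text
clock: 3.28
position: [0.6061, -0.1879, 0.0658]
ee_rot: [2.308, 2.13, 0.001]
force: [0.3, 0.6, 1.3]
width: 0.542
gripper_force: 0.0
```

Request:
{"op": "arm_command", "data": {"targets": [[[0, 0, 0, 0, 0, 0], [0, 0, 0, 0, 0, 0], [0, 0, 0, 0, 0, 0], [0, 0, 0, 0, 0, 0]]], "jaw": 0.0, "newtons": 30}}

```text
clock: 3.78
position: [0.6056, -0.1875, 0.065]
ee_rot: [2.308, 2.131, 0.0]
force: [-0.9, -0.7, 0.4]
width: 0.158
gripper_force: 0.0
```

Request:
{"op": "arm_command", "data": {"targets": [[[0, -0.01, 0, 0, 0, 0], [0, -0.01, 0, 0, 0, 0], [0, -0.012, 0, 0, 0, 0], [0, -0.012, 0, 0, 0, 0], [0, -0.012, 0, 0, 0, 0], [0, -0.012, 0, 0, 0, 0], [0, -0.012, 0, 0, 0, 0], [0, -0.012, 0, 0, 0, 0], [0, -0.01, 0, 0, 0, 0], [0, -0.008, 0, 0, 0, 0]]]}}

```text
clock: 5.03
position: [0.4953, -0.1785, 0.0648]
ee_rot: [2.308, 2.131, 0.0]
force: [2.0, 2.7, 3.8]
width: 0.126
gripper_force: 30.0
```

Request:
{"op": "arm_command", "data": {"targets": [[[0, 0, 0, 0, 0, 0], [0, 0, 0, 0, 0, 0], [0, 0, -0.03, 0, 0, 0], [0, 0.02, -0.05, 0, 0, 0], [0, 0.04, -0.04, 0, 0, 0], [0, 0.03, -0.04, 0, 0, 0], [0, 0, 0, 0, 0, 0]]], "jaw": 0.052}}

```text
clock: 5.9
position: [0.5891, -0.186, 0.2276]
ee_rot: [2.305, 2.128, 0.006]
force: [-0.5, -0.3, -0.9]
width: 0.567
gripper_force: 0.0
```

Run:
```python
from h import *
im=cam('wrist');save(im,'pics/w2.png')
w=cloud(im)
m=(w[...,2]>.022)&(w[...,2]<.032)&(abs(w[...,0]-.58)<.07)&(abs(w[...,1]+.184)<.04)
mm=cv2.morphologyEx(m.astype(np.uint8),cv2.MORPH_OPEN,np.ones((5,5)))
n,l,st,c=cv2.connectedComponentsWithStats(mm)
for i in range(1,n):
    p=w[l==i];print(st[i],np.median(p,0).round(4),np.round(cv2.minEnclosingCircle(p[:,:2].astype(np.float32))[0],4),cv2.minEnclosingCircle(p[:,:2].astype(np.float32))[1])
delta([.58,-.184,.036],85.6)
# platform from top
im=cam('top');w=cloud(im)
bx=w[(w[...,2]>.049)&(w[...,2]<.06)&(abs(w[...,0]-.5)<.04)&(abs(w[...,1]+.18)<.05)];print('bar',bx.mean(0))
```

```text
[ 233  161   44   45 1562] [ 0.5737 -0.1794  0.0276] [ 0.5739 -0.18  ] 0.02188020572066307
pos [ 0.5868 -0.186   0.2254] yaw 85.43 tilt [ 0.002  -0.0004] delta tool [ 0.0015 -0.0073  0.1894] turn z -0.003 t 5.95 j [ 0.52  0.48 -0.43  1.6   0.22  1.11 -0.05] w 0.0518
bar [ 0.49620233 -0.17596574  0.05408066]
```

View pics/w2.png

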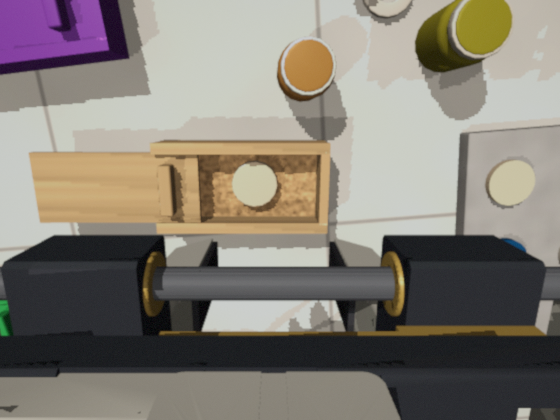

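The lid is open, about 111 mm out. The pale round disc at (255,184) is the blank, at world (0.574, −0.180), with a radius of 21.9 mm and its top at 27.6 mm, matching the description. Going in.

Request:
{"op": "arm_command", "data": {"targets": [[[0.005, -0.012, 0, 0, 0, 0], [0, 0, 0.05, 0, 0, 0], [0, 0, 0.05, 0, 0, 0], [0, 0, 0.04, 0, 0, 0], [0, 0, 0, 0, 0, 0], [0, 0, 0, 0, 0, 0]]], "jaw": 0.049}}

```text
clock: 6.75
position: [0.574, -0.1798, 0.0859]
ee_rot: [2.308, 2.131, 0.001]
force: [0.3, -0.2, -0.0]
width: 0.529
gripper_force: 0.0
```

Run:
```python
from h import *
delta([.5748,-.180,.037],85.5)
```

```text
pos [ 0.574  -0.1798  0.0859] yaw 85.43 tilt [ 0.0007 -0.0001] delta tool [-0.0001  0.0008  0.0489] turn z -0.0013 t 6.75 j [ 0.49  0.6  -0.39  1.77  0.3   0.82 -0.13] w 0.0486
```

Request:
{"op": "arm_command", "data": {"targets": [[[0, 0.001, 0.02, 0, 0, 0], [0, 0, 0.02, 0, 0, 0], [0, 0, 0.009, 0, 0, 0], [0, 0, 0, 0, 0, 0], [0, 0, 0, 0, 0, 0]]]}}

```text
clock: 7.38
position: [0.5755, -0.1801, 0.0364]
ee_rot: [2.308, 2.13, 0.001]
force: [0.1, -0.4, -0.1]
width: 0.539
gripper_force: 0.0
```

Request:
{"op": "arm_command", "data": {"targets": [[[0, 0, 0, 0, 0, 0], [0, 0, 0, 0, 0, 0], [0, 0, 0, 0, 0, 0]]], "jaw": 0.0, "newtons": 15}}

```text
clock: 7.75
position: [0.5754, -0.1801, 0.0363]
ee_rot: [2.308, 2.13, 0.001]
force: [-1.0, 0.1, 5.7]
width: 0.475
gripper_force: 15.0
```

Request:
{"op": "arm_command", "data": {"targets": [[[0, 0, -0.02, 0, 0, 0], [0, 0, -0.05, 0, 0, 0], [0, 0, -0.06, 0, 0, 0], [0, 0, -0.06, 0, 0, 0], [0, 0, -0.03, 0, 0, 0], [0, 0, 0, 0, 0, 0]]]}}

```text
clock: 8.5
position: [0.5762, -0.1802, 0.2585]
ee_rot: [2.305, 2.128, 0.004]
force: [0.3, -0.5, -0.8]
width: 0.472
gripper_force: 15.0
```

Run:
```python
from h import *
im=cam('top');w=cloud(im);save(im,'pics/top2.png')
for z0,z1 in((.084,.091),):
    m=((w[...,2]>z0)&(w[...,2]<z1)&(abs(w[...,0]-.565)<.07)&(abs(w[...,1]-.166)<.07)).astype(np.uint8)
    m=cv2.morphologyEx(m,cv2.MORPH_OPEN,np.ones((9,9)))
    cs,_=cv2.findContours(m,0,1)
    for c in cs:
        p=w[m>0];r=cv2.minAreaRect(p[:,:2].astype(np.float32));print(len(p),np.median(p,0),r)
s=cam('scene');w=cloud(s);m=((w[...,2]>.083)&(w[...,2]<.093)&(abs(w[...,0]-.565)<.07)&(abs(w[...,1]-.166)<.07)).astype(np.uint8)
m=cv2.morphologyEx(m,cv2.MORPH_OPEN,np.ones((9,9)));p=w[m>0];print('scene',len(p),np.median(p,0),cv2.minAreaRect(p[:,:2].astype(np.float32)))
delta([.5648,.1667,.2])
```

```text
scene 889 [0.57045662 0.16124767 0.08907789] ((0.5607141256332397, 0.1660563200712204), (0.09910500049591064, 0.10000653564929962), 1.3800877332687378)
pos [ 0.5745 -0.1801  0.2551] yaw 85.42 tilt [-0.0007 -0.0001] delta tool [ 0.3449 -0.0374  0.0551] turn z None t 8.6 j [ 0.53  0.43 -0.45  1.59  0.2   1.17 -0.04] w 0.0436
```

Run:
```python
from h import *
for n in('top','scene'):
    im=np.load(n+'0.npy',allow_pickle=True).item();w=cloud(im)
    m=((w[...,2]>.080)&(w[...,2]<.095)&(abs(w[...,0]-.565)<.07)&(abs(w[...,1]-.166)<.07)).astype(np.uint8)
    m=cv2.morphologyEx(m,cv2.MORPH_OPEN,np.ones((7,7)))
    p=w[m>0];r=cv2.minAreaRect(p[:,:2].astype(np.float32));print(n,len(p),np.median(p,0),p.mean(0),r,p[:,2].std())
    k=w[(w[...,2]>.165)&(w[...,2]<.18)&(abs(w[...,0]-.46)<.04)&(abs(w[...,1]-.177)<.04)];print('knob',cv2.minEnclosingCircle(k[:,:2].astype(np.float32)))
    m=((w[...,2]>.14)&(w[...,2]<.152)&(abs(w[...,0]-.64)<.03)&(abs(w[...,1]-.12)<.08));p=w[m];print('arm',len(p),cv2.minAreaRect(p[:,:2].astype(np.float32)))
    m=((w[...,2]>.165)&(w[...,2]<.185)&(abs(w[...,0]-.64)<.04)&(abs(w[...,1]-.12)<.08));p=w[m];print('post',len(p),p.mean(0))
    m=((w[...,2]>.004)&(w[...,2]<.0165)&(abs(w[...,0]-.55)<.13)&(abs(w[...,1]-.166)<.08));p=w[m]
```

```text
top 1552 [0.56523268 0.1672021  0.08758034] [0.56526397 0.16727612 0.0875228 ] ((0.5650445818901062, 0.16858698427677155), (0.10102914273738861, 0.10042238980531693), 85.11476135253906) 0.0019484621331658332
knob ((0.4606762230396271, 0.17709995806217194), 0.021018775179982185)
arm 251 ((0.6434117555618286, 0.1202947348356247), (0.10107193887233734, 0.027818217873573303), 88.87041473388672)
post 33 [0.643211   0.1111601  0.17625016]
scene 1480 [0.56371778 0.17122753 0.08890483] [0.56393235 0.17084709 0.08884414] ((0.5624123215675354, 0.1689407229423523), (0.10109773278236389, 0.1010943055152893), 85.20428466796875) 0.0018445914220428996
knob ((0.45710861682891846, 0.1789979785680771), 0.022138599306344986)
arm 199 ((0.6415941715240479, 0.12371198832988739), (0.10432790219783783, 0.02365129068493843), 86.17451477050781)
post 38 [0.64242005 0.11429664 0.17623187]
```

The platform centre is (0.5645, 0.1686) with its axis at −4.85° and its top at about 0.088; knob plus 105 mm gives the same point. I'll place with the jaw line across the stand so the gripper body clears the knob.

Request:
{"op": "arm_command", "data": {"targets": [[[0.0433, -0.0047, 0, 0, 0, 0], [0.0433, -0.0047, 0, 0, 0, 0], [0.0433, -0.0047, 0, 0, 0, 0], [0.0433, -0.0047, 0, 0, 0, 0], [0.0433, -0.0047, 0, 0, 0, 0], [0.0433, -0.0047, 0, 0, 0, 0], [0.0433, -0.0047, 0, 0, 0, 0], [0.0433, -0.0047, 0, 0, 0, 0]]]}}

```text
clock: 9.6
position: [0.5642, 0.1691, 0.2537]
ee_rot: [-2.308, -2.13, 0.004]
force: [1.0, 0.1, -0.3]
width: 0.474
gripper_force: 15.0
```

Request:
{"op": "arm_command", "data": {"targets": [[[0, 0, 0, 0, 0, -0.174], [0, 0, 0, 0, 0, -0.174], [0, 0, 0, 0, 0, -0.174], [0, 0, 0, 0, 0, -0.174], [0, 0, 0, 0, 0, -0.174], [0, 0, 0, 0, 0, -0.174], [0, 0, 0, 0, 0, -0.174], [0, 0, 0, 0, 0, -0.174], [0, 0, 0, 0, 0, -0.174], [0, 0, 0, 0, 0, 0]]]}}

```text
clock: 10.85
position: [0.5645, 0.1678, 0.2539]
ee_rot: [-0.134, -3.136, 0.001]
force: [0.5, 0.7, -0.1]
width: 0.472
gripper_force: 15.0
```

Run:
```python
from h import *
delta([.5645,.1686,.13],175.15)
```

```text
pos [0.5645 0.1678 0.2539] yaw 175.1 tilt [-0.003  -0.0002] delta tool [-0.0003  0.0009  0.1239] turn z -0.0009 t 10.85 j [ 0.22  0.52 -0.9   1.6   0.43  1.23  0.73] w 0.0434
```

Request:
{"op": "arm_command", "data": {"targets": [[[0, 0.001, 0.04, 0, 0, 0], [0, 0, 0.04, 0, 0, 0], [0, 0, 0.03, 0, 0, 0], [0, 0, 0.013, 0, 0, 0], [0, 0, 0, 0, 0, 0], [0, 0, 0, 0, 0, 0]]]}}

```text
clock: 11.6
position: [0.5658, 0.1698, 0.1338]
ee_rot: [0.134, 3.137, 0.001]
force: [-0.2, 0.1, -1.1]
width: 0.475
gripper_force: 15.0
```

Request:
{"op": "arm_command", "data": {"targets": [[[0, 0, 0.008, 0, 0, 0], [0, 0, 0.006, 0, 0, 0], [0, 0, 0.003, 0, 0, 0], [0, 0, 0, 0, 0, 0]]]}}

```text
clock: 12.1
position: [0.5651, 0.1692, 0.1154]
ee_rot: [-0.133, -3.138, 0.0]
force: [0.1, 0.7, -0.3]
width: 0.472
gripper_force: 15.0
```

Request:
{"op": "arm_command", "data": {"targets": [[[0, 0, 0.002, 0, 0, 0], [0, 0, 0.0015, 0, 0, 0], [0, 0, 0, 0, 0, 0]]]}}

```text
clock: 12.48
position: [0.5652, 0.1692, 0.1121]
ee_rot: [-0.133, -3.139, 0.0]
force: [-0.4, 1.1, -1.5]
width: 0.469
gripper_force: 15.0
```

Request:
{"op": "arm_command", "data": {"targets": [[[0, 0, 0.001, 0, 0, 0], [0, 0, 0, 0, 0, 0]]]}}

```text
clock: 12.72
position: [0.5652, 0.1692, 0.1112]
ee_rot: [-0.133, -3.139, 0.0]
force: [0.7, -0.5, -1.3]
width: 0.472
gripper_force: 15.0
```

Request:
{"op": "arm_command", "data": {"targets": [[[0, 0, 0.001, 0, 0, 0], [0, 0, 0, 0, 0, 0]]]}}

```text
clock: 12.98
position: [0.5653, 0.1693, 0.1105]
ee_rot: [0.133, 3.138, -0.0]
force: [-0.1, -0.2, 5.0]
width: 0.468
gripper_force: 15.0
```

Contact at 5 N, so the blank is on the platform. Releasing and rising.

Request:
{"op": "arm_command", "data": {"targets": [[[0, 0, 0, 0, 0, 0], [0, 0, 0, 0, 0, 0], [0, 0, 0, 0, 0, 0], [0, 0, -0.015, 0, 0, 0], [0, 0, -0.03, 0, 0, 0], [0, 0, -0.05, 0, 0, 0], [0, 0, -0.05, 0, 0, 0], [0, 0, 0, 0, 0, 0]]], "jaw": 0.06}}

```text
clock: 13.98
position: [0.5667, 0.1711, 0.2605]
ee_rot: [0.132, 3.132, 0.005]
force: [-0.1, -0.6, -1.3]
width: 0.653
gripper_force: 0.0
```

Run:
```python
from h import *
im=cam('wrist');save(im,'pics/w3.png');w=cloud(im)
def q(n,z0,z1,x,y,r):
    m=((w[...,2]>z0)&(w[...,2]<z1)&(abs(w[...,0]-x)<r)&(abs(w[...,1]-y)<r));p=w[m]
    if len(p)>5: print(n,len(p),p.mean(0).round(4),[np.round(t,4) for t in cv2.minEnclosingCircle(p[:,:2].astype(np.float32))],'rect',[np.round(t,4) for t in cv2.minAreaRect(p[:,:2].astype(np.float32))])
q('blank',.098,.107,.565,.169,.04);q('plat',.083,.093,.565,.169,.065);q('arm',.14,.152,.643,.12,.06);q('post',.17,.185,.642,.113,.03);q('knob',.165,.18,.46,.178,.03)
delta([.565,.169,.2],175.15)
```

```text
blank 2009 [0.5662 0.1704 0.1017] [array([0.5668, 0.1702]), np.float64(0.022)] rect [array([0.5668, 0.1705]), array([0.043 , 0.0429]), np.float64(68.6089)]
plat 10442 [0.5605 0.1707 0.0878] [array([0.5641, 0.1705]), np.float64(0.07)] rect [array([0.5641, 0.1704]), array([0.1004, 0.0995]), np.float64(85.1718)]
arm 739 [0.6435 0.1329 0.1478] [array([0.641 , 0.1442]), np.float64(0.0338)] rect [array([0.6448, 0.144 ]), array([0.0673, 0.0176]), np.float64(86.9203)]
post 205 [0.6393 0.1155 0.1755] [array([0.643 , 0.1145]), np.float64(0.0062)] rect [array([0.6396, 0.1151]), array([0.0123, 0.0072]), np.float64(79.8828)]
knob 4085 [0.4598 0.1792 0.1725] [array([0.4596, 0.1791]), np.float64(0.0214)] rect [array([0.4595, 0.1792]), array([0.0412, 0.0411]), np.float64(42.8116)]
pos [0.5659 0.17   0.2579] yaw 175.15 tilt [0.0041 0.0012] delta tool [ 0.0011 -0.0011  0.0578] turn z -0.0001 t 14.03 j [ 0.22  0.52 -0.9   1.59  0.43  1.23  0.73] w 0.0601
```

View pics/w3.png

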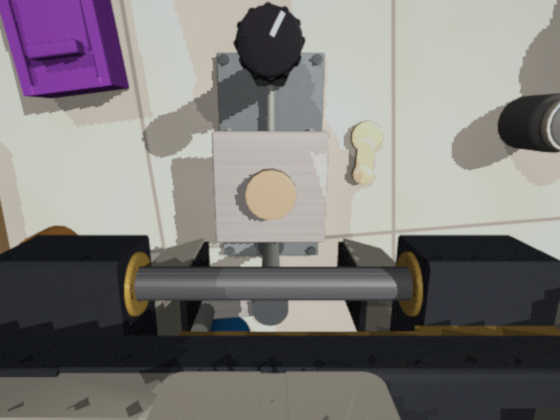

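The blank lies flat at (271,195), 3 mm from the platform centre. The post is at (0.6425, 0.1138), 50 mm from the computed pivot (0.644, 0.1627), as it must be. Going to the post.

Request:
{"op": "arm_command", "data": {"targets": [[[-0.0405, -0.0247, 0, 0, 0, -0.178], [0, 0, 0, 0, 0, -0.178], [0, 0, 0, 0, 0, -0.178], [0, 0, 0, 0, 0, -0.178], [0, 0, 0, 0, 0, -0.178], [0, 0, 0, 0, 0, -0.178], [0, 0, 0, 0, 0, -0.178], [0, 0, 0, 0, 0, -0.178], [0, 0, 0, 0, 0, -0.178], [0, 0, 0, 0, 0, 0]]], "jaw": 0.03}}

```text
clock: 15.28
position: [0.6031, 0.1409, 0.2542]
ee_rot: [2.159, -2.28, -0.002]
force: [0.5, -0.6, -0.2]
width: 0.332
gripper_force: 0.0
```

Run:
```python
from h import *
delta([.6425,.1136,.175],268)
im=cam('wrist');w=cloud(im)
m=((w[...,2]>.168)&(w[...,2]<.185)&(abs(w[...,0]-.642)<.03)&(abs(w[...,1]-.113)<.03));p=w[m];print(len(p),p.mean(0) if len(p) else 0)
```

```text
pos [0.6031 0.1409 0.2542] yaw -93.11 tilt [-0.0018 -0.0003] delta tool [ 0.0251 -0.041   0.0791] turn z -6.3025 t 15.28 j [ 0.38  0.71 -1.21  1.51  0.67  1.39  2.22] w 0.0305
447 [0.64274399 0.11230754 0.17664159]
```

Request:
{"op": "arm_command", "data": {"targets": [[[0.0262, -0.0412, 0, 0, 0, 0], [0, 0, 0, 0, 0, 0.17], [0, 0, 0, 0, 0, 0.17], [0, 0, 0, 0, 0, 0.15], [0, 0, 0, 0, 0, 0]]], "jaw": 0.034}}

```text
clock: 15.95
position: [0.6431, 0.1128, 0.2552]
ee_rot: [1.541, -2.738, 0.001]
force: [-0.4, 0.3, -0.7]
width: 0.367
gripper_force: 0.0
```

Run:
```python
from h import *
delta([.6427,.1125,.175],240)
```

```text
pos [0.6431 0.1128 0.2552] yaw -121.26 tilt [ 0.     -0.0008] delta tool [0.0004 0.0002 0.0802] turn z -6.3052 t 15.95 j [ 0.35  0.7  -1.08  1.43  0.62  1.38  1.85] w 0.0337
```

Request:
{"op": "arm_command", "data": {"targets": [[[0, 0, 0.04, 0, 0, 0], [0, 0, 0.03, 0, 0, 0], [0, 0, 0.008, 0, 0, 0], [0, 0, 0, 0, 0, 0], [0, 0, 0, 0, 0, 0]]]}}

```text
clock: 16.58
position: [0.6438, 0.1134, 0.1787]
ee_rot: [-1.543, 2.734, -0.0]
force: [0.3, -0.2, -0.0]
width: 0.367
gripper_force: 0.0
```

Request:
{"op": "arm_command", "data": {"targets": [[[0, 0, 0, 0, 0, 0], [0, 0, 0, 0, 0, 0], [0, 0, 0, 0, 0, 0]]], "jaw": 0.019}}

```text
clock: 16.95
position: [0.6433, 0.1129, 0.1775]
ee_rot: [-1.544, 2.736, -0.0]
force: [0.3, -0.8, -0.6]
width: 0.205
gripper_force: 0.0
```

Run:
```python
from h import *
delta([.6427,.1125,.175],240)
s=arm.observe();P=np.array([.644,.1627]);p0=s['position'][:2]
d=p0-P;print('r',np.hypot(*d));a0=np.arctan2(d[1],d[0])%(2*np.pi);a1=np.radians(175.15);r0=np.hypot(*d)
N=18;y0=np.radians(238.7);y1=a1;prev=p0
for i in range(1,N+1):
    f=i/N;a=a0+(a1-a0)*f;r=r0+(.05-r0)*f;q=P+r*np.array([np.cos(a),np.sin(a)]);y=y0+(y1-y0)*(i-1)/N
    e=q-prev;prev=q
    print(np.round([e@[np.cos(y),np.sin(y)],e@[np.sin(y),-np.cos(y)]],4),round((y0-y1)/N,4))
```

```text
pos [0.6433 0.1129 0.1775] yaw -121.14 tilt [ 0.0003 -0.    ] delta tool [0.0006 0.0003 0.0025] turn z -6.3031 t 16.95 j [ 0.35  0.77 -1.04  1.52  0.68  1.25  1.8 ] w 0.0188
r 0.0498227284292703
[0.0021 0.004 ] 0.0616
[0.002  0.0041] 0.0616
[0.0019 0.0041] 0.0616
[0.0018 0.0042] 0.0616
[0.0016 0.0042] 0.0616
[0.0015 0.0043] 0.0616
[0.0014 0.0043] 0.0616
[0.0013 0.0044] 0.0616
[0.0011 0.0044] 0.0616
[0.001  0.0044] 0.0616
[0.0009 0.0045] 0.0616
[0.0007 0.0045] 0.0616
[0.0006 0.0045] 0.0616
[0.0005 0.0045] 0.0616
[0.0003 0.0045] 0.0616
[0.0002 0.0045] 0.0616
[0.0001 0.0046] 0.0616
[-0.0001  0.0046] 0.0616
```

Request:
{"op": "arm_command", "data": {"targets": [[[0.0021, 0.004, 0, 0, 0, 0.0616], [0.002, 0.0041, 0, 0, 0, 0.0616], [0.0019, 0.0041, 0, 0, 0, 0.0616], [0.0018, 0.0042, 0, 0, 0, 0.0616], [0.0016, 0.0042, 0, 0, 0, 0.0616], [0.0015, 0.0043, 0, 0, 0, 0.0616], [0.0014, 0.0043, 0, 0, 0, 0.0616], [0.0013, 0.0044, 0, 0, 0, 0.0616], [0.0011, 0.0044, 0, 0, 0, 0.0616]]]}}

```text
clock: 18.08
position: [0.6067, 0.1279, 0.177]
ee_rot: [0.731, -3.054, 0.003]
force: [-0.4, -3.2, -0.2]
width: 0.205
gripper_force: 1.2
```

Request:
{"op": "arm_command", "data": {"targets": [[[0.001, 0.0044, 0, 0, 0, 0.0616], [0.0009, 0.0045, 0, 0, 0, 0.0616], [0.0007, 0.0045, 0, 0, 0, 0.0616], [0.0006, 0.0045, 0, 0, 0, 0.0616], [0.0005, 0.0045, 0, 0, 0, 0.0616], [0.0003, 0.0045, 0, 0, 0, 0.0616], [0.0002, 0.0045, 0, 0, 0, 0.0616], [0.0001, 0.0046, 0, 0, 0, 0.0616], [0, 0.0046, 0, 0, 0, 0.0616], [0, 0, 0, 0, 0, 0]]]}}

```text
clock: 19.32
position: [0.5938, 0.1671, 0.1773]
ee_rot: [0.126, 3.139, -0.0]
force: [0.6, -0.5, 0.9]
width: 0.204
gripper_force: 0.0
```

Run:
```python
from h import *
delta([.5942,.1669,.177],175.15);print(arm.observe()['force'],arm.observe()['ft_torque'])
```

```text
pos [0.5938 0.1671 0.1773] yaw 175.39 tilt [ 0.     -0.0001] delta tool [-0.0004 -0.0002  0.0003] turn z 0.0043 t 19.32 j [ 0.16  0.62 -0.8   1.63  0.48  1.11  0.72] w 0.0188
[ 0.60308368 -0.50430232  0.88180947] [ 0.09147771 -0.14352478  0.04616785]
```

Request:
{"op": "arm_command", "data": {"targets": [[[0, 0.001, 0, 0, 0, 0], [0, 0.001, 0, 0, 0, 0], [0, 0, 0, 0, 0, 0]]]}}

```text
clock: 19.7
position: [0.5941, 0.1686, 0.1772]
ee_rot: [-0.128, -3.139, 0.0]
force: [-1.6, -0.7, 0.9]
width: 0.206
gripper_force: 0.6
```

Request:
{"op": "arm_command", "data": {"targets": [[[0, 0.001, 0, 0, 0, 0], [0, 0, 0, 0, 0, 0]]]}}

```text
clock: 19.95
position: [0.5942, 0.1693, 0.1771]
ee_rot: [-0.128, -3.139, 0.001]
force: [-2.5, -3.3, 1.4]
width: 0.207
gripper_force: 1.5
```

Request:
{"op": "arm_command", "data": {"targets": [[[0, 0.001, 0, 0, 0, 0], [0, 0, 0, 0, 0, 0]]]}}

```text
clock: 20.2
position: [0.5942, 0.1694, 0.1771]
ee_rot: [-0.129, -3.138, 0.003]
force: [-1.5, -6.1, 3.9]
width: 0.204
gripper_force: 3.0
```

It stalls with the force rising, so the arm is at its stop. I'll back off, open, rise and check.

Request:
{"op": "arm_command", "data": {"targets": [[[0, -0.0035, 0, 0, 0, 0], [0, 0, 0, 0, 0, 0], [0, 0, 0, 0, 0, 0], [0, 0, -0.03, 0, 0, 0], [0, 0, -0.05, 0, 0, 0], [0, 0, 0, 0, 0, 0]]], "jaw": 0.03}}

```text
clock: 20.95
position: [0.5956, 0.1692, 0.2614]
ee_rot: [0.127, 3.133, 0.005]
force: [0.4, 0.1, 0.2]
width: 0.327
gripper_force: 0.0
```

Run:
```python
from h import *
im=cam('wrist');save(im,'pics/w4.png');w=cloud(im)
def q(n,z0,z1,x,y,r):
    m=((w[...,2]>z0)&(w[...,2]<z1)&(abs(w[...,0]-x)<r)&(abs(w[...,1]-y)<r));p=w[m]
    if len(p)>5: print(n,len(p),p.mean(0).round(4),[np.round(t,4) for t in cv2.minEnclosingCircle(p[:,:2].astype(np.float32))],'rect',[np.round(t,4) for t in cv2.minAreaRect(p[:,:2].astype(np.float32))])
q('blank',.097,.107,.565,.169,.04);q('arm',.142,.151,.59,.167,.05);q('post',.168,.185,.594,.167,.03);q('stem',.1525,.163,.565,.169,.02);q('knob',.165,.18,.46,.178,.03)
delta([.4597,.1785,.25],175.15)
```

```text
blank 1080 [0.5627 0.1712 0.1017] [array([0.567 , 0.1703]), np.float64(0.022)] rect [array([0.5651, 0.1707]), array([0.0435, 0.04  ]), np.float64(82.561)]
arm 2098 [0.5908 0.1682 0.1475] [array([0.5962, 0.1662]), np.float64(0.0451)] rect [array([0.5955, 0.1663]), array([0.0262, 0.0875]), np.float64(86.9067)]
post 394 [0.5928 0.168  0.1766] [array([0.5938, 0.1679]), np.float64(0.007)] rect [array([0.5935, 0.168 ]), array([0.0134, 0.0132]), np.float64(70.4365)]
stem 112 [0.5639 0.1704 0.1555] [array([0.5677, 0.1707]), np.float64(0.0015)] rect [array([0.5642, 0.1703]), array([0.0068, 0.0077]), np.float64(84.8997)]
knob 1384 [0.4727 0.1782 0.1718] [array([0.4672, 0.1788]), np.float64(0.019)] rect [array([0.4736, 0.1782]), array([0.0378, 0.0146]), np.float64(84.7286)]
pos [0.5948 0.1683 0.2591] yaw 175.35 tilt [0.0035 0.0015] delta tool [ 0.1355 -0.0008  0.0086] turn z 0.0034 t 21.0 j [ 0.18  0.55 -0.84  1.53  0.42  1.25  0.77] w 0.03
```

View pics/w4.png

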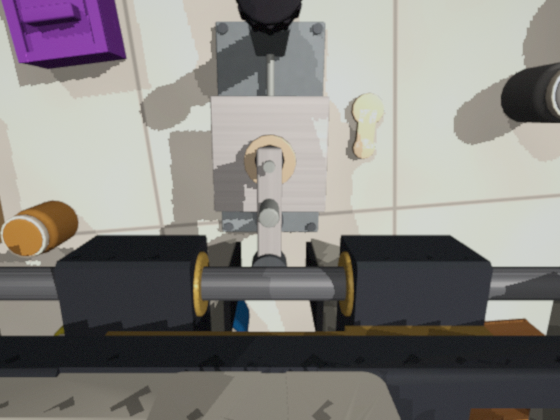

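The arm is at its stop. The stem at (269,167) is at world (0.564, 0.170), over the platform centre, and the blank hasn't moved. Next the knob.

Request:
{"op": "arm_command", "data": {"targets": [[[0.045, 0, 0, 0, 0, 0], [0.045, 0, 0, 0, 0, 0], [0.0455, 0, 0, 0, 0, 0.003], [0, 0, 0, 0, 0, 0], [0, 0, 0, 0, 0, 0]]], "jaw": 0.062}}

```text
clock: 21.62
position: [0.4594, 0.1778, 0.2568]
ee_rot: [0.133, 3.139, -0.001]
force: [-0.3, -0.6, 0.6]
width: 0.672
gripper_force: 0.0
```

```bash
cat > m.py <<'E'
from h import *
def meas(names=('wrist',)):
    for n in names:
        im=cam(n);w=cloud(im)
        def q(k,z0,z1,x,y,r):
            p=w[(w[...,2]>z0)&(w[...,2]<z1)&(np.hypot(w[...,0]-x,w[...,1]-y)<r)]
            if len(p)>5: print(n,k,len(p),'med',np.median(p,0).round(4),'mean z',p[:,2].mean().round(5),'sd',p[:,2].std().round(5))
        q('blank',.097,.12,.565,.170,.02)
        q('stem',.1525,.17,.564,.170,.008);q('arm',.143,.1515,.58,.169,.012);q('post',.170,.183,.594,.168,.008)
        p=w[(abs((w[...,0]-.5645)*.9964-(w[...,1]-.169)*.0845)<.047)&(abs((w[...,0]-.5645)*.0845+(w[...,1]-.169)*.9964)<.047)&(w[...,2]>.08)&(w[...,2]<.107)&(np.hypot(w[...,0]-.566,w[...,1]-.17)>.027)]
        if len(p):print(n,'plat',len(p),np.median(p,0).round(4),p[:,2].mean().round(5))
        p=w[(w[...,2]>.16)&(w[...,2]<.185)&(np.hypot(w[...,0]-.46,w[...,1]-.178)<.03)]
        if len(p):print(n,'knob',np.round(cv2.minEnclosingCircle(p[:,:2].astype(np.float32))[0],4),p[:,2].mean())
E
python3 - <<'E'
from m import *
delta([.4597,.1787,.168],175.15);meas(('wrist','top','scene'))
E
```

```text
pos [0.4594 0.1778 0.2568] yaw 175.13 tilt [ 0.     -0.0005] delta tool [-0.0002  0.001   0.0888] turn z -0.0003 t 21.62 j [ 0.25  0.35 -0.93  1.82  0.31  1.13  0.7 ] w 0.0617
wrist blank 746 med [0.5593 0.1701 0.1021] mean z 0.10614 sd 0.00676
wrist plat 2548 [0.5688 0.1685 0.0877] 0.08775
wrist knob [0.4595 0.1792] 0.17205239205672876
top blank 103 med [0.5581 0.1618 0.1016] mean z 0.10347 sd 0.00539
top stem 8 med [0.5654 0.1692 0.1545] mean z 0.1546 sd 0.00061
top arm 63 med [0.5797 0.1681 0.1469] mean z 0.14697 sd 0.00164
top post 27 med [0.5932 0.1655 0.177 ] mean z 0.17724 sd 0.00133
top plat 852 [0.5648 0.1569 0.0875] 0.08755
scene blank 114 med [0.5677 0.1785 0.1032] mean z 0.10488 sd 0.0055
scene stem 12 med [0.5623 0.1695 0.1565] mean z 0.15632 sd 0.00145
scene arm 52 med [0.5773 0.1705 0.1484] mean z 0.14833 sd 0.00183
scene post 34 med [0.5937 0.1682 0.1782] mean z 0.1777 sd 0.00269
scene plat 822 [0.5573 0.1842 0.0891] 0.08899
scene knob [0.4583 0.1781] 0.17225296530199138
```

Request:
{"op": "arm_command", "data": {"targets": [[[0, 0.0008, 0.04, 0, 0, 0], [0, 0, 0.035, 0, 0, 0], [0, 0, 0.013, 0, 0, 0], [0, 0, 0, 0, 0, 0], [0, 0, 0, 0, 0, 0]]]}}

```text
clock: 22.4
position: [0.4598, 0.1797, 0.1703]
ee_rot: [0.133, 3.137, 0.001]
force: [0.2, -0.8, 0.4]
width: 0.674
gripper_force: 0.0
```

Request:
{"op": "arm_command", "data": {"targets": [[[0, 0, 0, 0, 0, 0], [0, 0, 0, 0, 0, 0], [0, 0, 0, 0, 0, 0], [0, 0, 0, 0, 0, 0]]], "jaw": 0.0, "newtons": 30}}

```text
clock: 22.9
position: [0.4592, 0.1782, 0.1696]
ee_rot: [0.134, 3.138, -0.003]
force: [0.2, -3.4, 6.0]
width: 0.426
gripper_force: 30.0
```

Request:
{"op": "arm_command", "data": {"targets": [[[0, 0, 0, 0, 0, 0.14], [0, 0, 0, 0, 0, 0.14], [0, 0, 0, 0, 0, 0.14], [0, 0, 0, 0, 0, 0.14], [0, 0, 0, 0, 0, 0.14], [0, 0, 0, 0, 0, 0.14], [0, 0, 0, 0, 0, 0.14], [0, 0, 0, 0, 0, 0.14], [0, 0, 0, 0, 0, 0.14], [0, 0, 0, 0, 0, 0]]]}}

```text
clock: 24.15
position: [0.4589, 0.1778, 0.1696]
ee_rot: [1.959, 2.454, -0.003]
force: [-1.3, -4.7, 6.0]
width: 0.429
gripper_force: 30.0
```

Run:
```python
from m import *
delta([.4597,.1787,.168],175.15);meas(('wrist','top','scene','top','scene'))
```

```text
pos [0.4589 0.1778 0.1696] yaw 102.8 tilt [-0.0001 -0.0022] delta tool [0.0007 0.0009 0.0016] turn z -1.2628 t 24.15 j [-0.04  0.37 -0.57  1.95  0.25  0.89 -0.51] w 0.0394
wrist arm 410 med [0.5865 0.1729 0.1477] mean z 0.14783 sd 0.00137
wrist plat 5059 [0.5571 0.2052 0.0941] 0.09408
wrist knob [0.4584 0.1856] 0.17155262159992019
top blank 97 med [0.5569 0.161  0.1088] mean z 0.10929 sd 0.00374
top stem 9 med [0.5642 0.1684 0.1571] mean z 0.15641 sd 0.00187
top arm 61 med [0.5794 0.1679 0.1473] mean z 0.14738 sd 0.0015
top post 28 med [0.5932 0.1654 0.1767] mean z 0.1765 sd 0.00253
top plat 707 [0.5659 0.1459 0.0938] 0.09387
scene blank 106 med [0.5691 0.1797 0.1092] mean z 0.10975 sd 0.00382
scene stem 12 med [0.5627 0.1696 0.1572] mean z 0.15709 sd 0.00195
scene arm 52 med [0.5775 0.1705 0.1486] mean z 0.14804 sd 0.00192
scene post 33 med [0.5934 0.1674 0.1779] mean z 0.17733 sd 0.00277
scene plat 854 [0.5563 0.1827 0.0953] 0.09531
scene knob [0.4461 0.176 ] 0.1756361517090472
top blank 100 med [0.5573 0.1609 0.1079] mean z 0.10881 sd 0.00418
top stem 10 med [0.5653 0.1681 0.1545] mean z 0.15461 sd 0.00094
top arm 63 med [0.5795 0.1678 0.1474] mean z 0.14738 sd 0.00167
top post 28 med [0.5946 0.1654 0.1768] mean z 0.17664 sd 0.00173
top plat 710 [0.5659 0.1459 0.094 ] 0.09393
scene blank 100 med [0.5693 0.1791 0.1095] mean z 0.1103 sd 0.00351
scene stem 12 med [0.5625 0.1691 0.1557] mean z 0.15644 sd 0.00168
scene arm 52 med [0.5777 0.1708 0.1483] mean z 0.14814 sd 0.00222
scene post 34 med [0.5938 0.1679 0.1783] mean z 0.1774 sd 0.00284
scene plat 857 [0.5575 0.1834 0.0953] 0.09533
scene knob [0.4466 0.176 ] 0.17531260891115402
```

Turning 1.263 rad raised the platform 6.33 mm in all three views, as the pitch predicts. About 1.1 mm of gap remains, so I'll turn another 0.5 rad for roughly 1.4 mm of lift.

Request:
{"op": "arm_command", "data": {"targets": [[[0, 0, 0, 0, 0, 0.125], [0, 0, 0, 0, 0, 0.125], [0, 0, 0, 0, 0, 0.125], [0, 0, 0, 0, 0, 0.125], [0, 0, 0, 0, 0, 0], [0, 0, 0, 0, 0, 0]]]}}

```text
clock: 25.15
position: [0.4588, 0.1778, 0.1696]
ee_rot: [2.504, 1.896, -0.002]
force: [-2.3, -5.3, 6.8]
width: 0.427
gripper_force: 30.0
```

Request:
{"op": "arm_command", "data": {"targets": [[[0, 0, 0, 0, 0, 0], [0, 0, 0, 0, 0, 0], [0, 0, 0, 0, 0, 0], [0, 0, -0.03, 0, 0, 0], [0, 0, -0.06, 0, 0, 0], [0, 0, -0.06, 0, 0, 0], [0, 0, 0, 0, 0, 0]]], "jaw": 0.062}}

```text
clock: 26.02
position: [0.4609, 0.1806, 0.3239]
ee_rot: [2.502, 1.897, 0.013]
force: [-0.2, -0.1, -1.1]
width: 0.672
gripper_force: 0.0
```

Run:
```python
from m import *
delta([.4597,.1787,.168],175.15);meas(('wrist',))
r={}
for k in range(8):
  for n in('top','scene'):
    im=cam(n);w=cloud(im)
    def g(z0,z1,x,y,rr):
        p=w[(w[...,2]>z0)&(w[...,2]<z1)&(np.hypot(w[...,0]-x,w[...,1]-y)<rr)];return np.median(p[:,2]) if len(p) else np.nan
    r.setdefault(n,[]).append([g(.1525,.17,.564,.17,.006),g(.143,.1515,.58,.169,.012),g(.17,.183,.594,.168,.008),g(.09,.107,.545,.2,.012)])
    if k==0: save(im,f'pics/{n}3.png')
for n in r: print(n,'stem arm post plat',np.nanmean(r[n],0).round(5))
# before: saved only single frames
im=cam('wrist');save(im,'pics/w5.png')
```

```text
pos [0.4609 0.1806 0.3239] yaw 74.33 tilt [0.008  0.0033] delta tool [-0.003  -0.0017  0.1559] turn z -1.7596 t 26.02 j [-0.08  0.2  -0.48  1.73  0.1   1.22 -0.86] w 0.0617
wrist blank 749 med [0.5564 0.178  0.1105] mean z 0.11076 sd 0.00393
wrist stem 79 med [0.5643 0.1708 0.1564] mean z 0.15633 sd 0.00092
wrist arm 456 med [0.58   0.17   0.1475] mean z 0.14754 sd 0.00106
wrist post 282 med [0.5931 0.1688 0.1772] mean z 0.17661 sd 0.00209
wrist plat 5705 [0.5576 0.1778 0.0966] 0.09659
wrist knob [0.4602 0.1794] 0.17213883086326676
top stem arm post plat [0.15635 0.14781 0.17696 0.09901]
scene stem arm post plat [0.15701 0.14844 0.17808 0.09769]
```

View pics/w5.png

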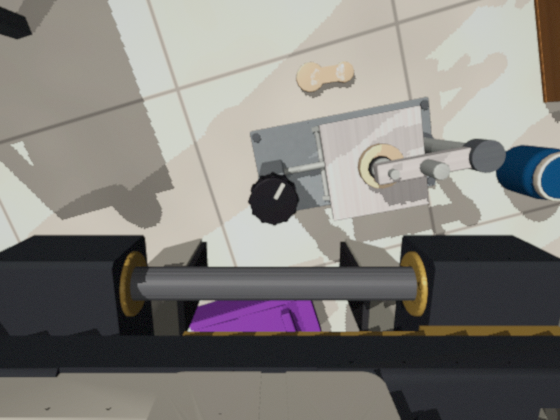

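The stem now stands about 0.9 mm higher above the arm than at rest, and the platform has risen 8.8–8.9 mm, so the pad is lifted about 1 mm. The blank at (381,166) is under the pad with the arm at its stop. Handing in.

```bash
python3 -c "
from cell import arm
print(arm.sign_off())"
```

```text
the job is handed in; nothing more can be done
None
```

The job is handed in, but sign-off returned no verdict: the lid is about 111 mm open, the blank lies flat about 3 mm from the platform centre, the swing arm is at its stop, and the pad is lifted about 1 mm by camera estimate.

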